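Zero the bakery scale and load its check weight

ROBOT

A 6-joint arm with a two-finger parallel gripper is mounted at the origin on the work surface. World frame = base frame: x ahead of the robot, y to its left, z up, the work surface at z = 0. Lengths are in m, angles in rad, forces in N, time in s.
With the tool pointing down it reaches from about 0.325 to 1 m from the base axis. Payload 5.1 kg.
Tool frame: the origin (TCP) lies on the centre line of the jaws, within the pads' length; the fingertips stand 11 mm ahead of it and the grasp point (between the pads) lies 8 mm behind it; z points along the fingers, y is the line along which they close (so a half turn about z gives the same grasp; the last joint's range is limited). The gripper opens to 85 mm and grips with 20 to 120 N. Pads are 22 mm wide; open, the fingers measure 114 mm over their backs; the gripper's body (76 mm by 85 mm) begins 54 mm behind the grasp point. The pads swing forward as they close: fully open they stand 13 mm farther back than shut.
Start: joints at [-1.224, 0.124, 1.65, -0, 1.367, -0.083], TCP at [0.271, -0.591, 0.242] pointing down, gripper open.
Joint ranges: [-2.61, 2.61], [-1.02, 2.33], [0.03, 2.71], [-1.35, 4.49], [0.32, 2.68], [-2.91, 2.91]. Speed limits (rad/s): [2.57, 2.57, 3.14, 3.14, 3.14, 3.14].

INTERFACE

Orientations are given as a rotation vector (axis times angle).
In Python, from plant import monitor, optics, ticket gives the robot as it stands.
- The arm moves only by the shell command python3 -m jog 'ROWS' [OPENING] [FORCE]. ROWS is JSON, a list that holds one entry, the list of rows, each a list of 6 numbers: the shift along the tool's x, y, z in mm, then the turn, a rotation vector about the tool's x, y, z in degrees. In form: [[[tx, ty, tz, wx, wy, wz], ...]]. A call has 1 to 5 rows; each row is the pose to reach, as a shift and turn from the pose commanded when the call began, along the tool's axes at that moment; what a row does not reach only later rows make up. A row lasts 1/10 s, in which the tool goes at most 50 mm and 8.59 degrees, less where a joint would pass 70% of its speed; a pose out of reach is approached as far as the arm can. A call with a gripper value outside its range is refused whole. OPENING is the finger opening in mm, from 0 to 85.4, set as the call begins (- or left out, the last holds). The fingers move at their own pace and stop on an object; FORCE is the grip in N (left out, the last holds). Time passes only in rows, so rows that repeat a pose let the fingers close. It gives the time, the measured TCP pose, the force, the opening and the grip force at its end, in the units of the state.
- monitor.state(): the state, without advancing time (a new reading comes with each control period).
- optics.get_image(name): name is "side" or "top"; returns a dict with "image" (400x640x3 uint8, red, green, blue), "fx", "fy", "cx", "cy" (pixels), "R" (3x3) and "t" (3): a world point X has camera coordinates R X + t. Camera axes: x right, y down, z forward; pixel columns grow to the right and rows downward; lengths in m; the calibration is good to about 2 mm. A picture is of the moment at which its call begins. There is no depth.
- ticket.hand_in(): hands the job in; it is judged then, once.
The state is a dict: "time": time; "joints": joint angles; "dq": joint speeds; "tau": joint torques, N m; "ee_pos": TCP position; "ee_rot": TCP orientation; "force": force on the tool from outside, world axes, zero at the start; "moment": the same for the moment, N m; "gripper_width": finger opening in m; "grasp_force": force on a finger pad.
Only numpy, scipy, OpenCV 4.12 (cv2) and the standard library are available. Lean on these libraries where they do the work, as an engineer would, in place of code of your own. Each camera call takes 0.05 s, during which the arm holds its last target. There are 200 camera calls.

TASK

Get the bench scale ready for its daily check: take the blue cup off the pan and stand it upright on the parchment-lined tray, then, with the pan empty, press the green zero button. Then gently set the largest brass weight upright in the centre of the pan, inside the printed ring, without slamming or overloading the sprung pan, and let go; the cup stays on the tray and everything else stays standing where it is.

Things in the scene. Friction and masses are not known exactly. Their poses are not given: they have to be found in the camera images.
- scale: White bench scale, fixed; housing 230 x 180 mm, deck 45 mm above the bench. Origin on the bench, x axis from the button side (which faces the robot) to the carton side. In its frame the pan's axis is at x = +20 mm, y = 0 and the button at x = -95 mm, y = 0.
- pan_center (a point): Centre of the top face of the scale's round flat pan: aluminium disc 140 mm across, 6 mm thick, no rim; the empty pan's top is 82 mm above the bench. A black ring, 54 mm inside diameter, and a centre dot are printed on it. The point moves with the pan.
- pan (a joint): How far the pan is pushed down on its spring (m): 0 empty; stiffness 0.8 N/mm; it sinks about 6 mm under the 500 g weight and about 1 to 2 mm under the cup; hard stop at 18 mm. More than 15 mm counts as slammed or overloaded.
- zero_top (a point): Centre of the top of the green round zero button, 22 mm diameter, in a black collar on the scale's deck; its top is 67 mm above the bench and it moves straight down.
- zero (a joint): Travel of the zero button (m): 0 up, 0.006 fully down (about 5 N); springs back. It counts as pressed beyond 0.004, held for 0.1 s.
- tray: Dark steel tray with white parchment, fixed; 240 (x) x 180 (y) mm outside, walls 4 mm thick and 14 mm high, floor 5 mm thick. Origin at the centre of its underside, on the bench. The jar and the shaker stand on it. It is on the left or the right of the scale.
- block: White plastic block, fixed; 210 (x) x 100 (y) x 12 mm high, origin at the centre of its underside, on the bench. The three brass weights stand on it in a row along its x axis, in any order. It is on the other side of the scale from the tray.
- cup_c (a point): Blue empty open-topped metal cup, 54 mm diameter at the foot, 58 mm at the rim, 70 mm tall, 3 mm wall, 80 to 150 g. Point on its axis half-way up (35 mm above its underside). Starts upright on the pan, off-centre.
- w500_c (a point): Largest brass weight, 500 g: body 40 mm diameter up to 42 mm above its underside, knob 23 mm diameter at the top, 62 mm tall overall. Point on its axis, 31 mm above its underside.
- w200_c (a point): Middle brass weight, 29 mm diameter, 46 mm tall; leave alone. Point on its axis half-way up.
- w100_c (a point): Smallest brass weight, 23 mm diameter, 37 mm tall; leave alone. Point on its axis half-way up.
- jar_c (a point): Amber jar with red cap, 48 mm diameter, 85 mm tall, on the tray; leave alone. Point at its centre half-way up.
- shaker_c (a point): Aluminium shaker, 42 mm diameter, 80 mm tall, on the tray; leave alone. Point at its centre half-way up.
- mill_c (a point): Dark wooden pepper mill, 48 mm diameter, 185 mm tall, on the bench close beside one long side of the tray; leave alone. Point at its centre half-way up.
- oil_c (a point): Green bottle, 58 mm diameter, 190 mm tall, on the bench beside the block; leave alone. Point at its centre half-way up.
- tin_c (a point): Red-labelled can, 60 mm diameter, 100 mm tall, on the bench at the block's other side; leave alone. Point at its centre half-way up.
- carton_c (a point): Cardboard carton, 50 (x) x 90 (y) x 130 mm tall, on the bench beyond the scale; leave alone. Point at its centre half-way up.

How it is judged:
On the way, in this order (a step that is already met when the one before it is completed fails the run):
1. the blue cup stands upright on the tray, let go, and the pan is empty (x of cup_c in the frame of tray between -0.09 and 0.09 m and y of cup_c in the frame of tray between -0.062 and 0.062 m and z of cup_c in the frame of tray between 0.034 and 0.046 m and angle between cup_c's own z axis and vertical below 0.1 rad and contact force between the fingers and cup below 0.05 N and value of joint pan below 0.0008 m), for 0.2 s.
2. the zero button is pressed while the pan is empty and the cup is on the tray (all of step 1 and value of joint zero above 0.004 m), for 0.1 s.
At the end, for the whole second after the job is handed in: Largest weight upright (0.08 rad) on the pan, within 8 mm of its centre, at rest, borne by the pan alone (4.5 to 7.5 mm down); cup upright at rest on the tray floor, axis within 90 mm (tray x) and 62 mm (y) of its centre; zero button up; both released (x of cup_c in the frame of tray between -0.09 and 0.09 m and y of cup_c in the frame of tray between -0.062 and 0.062 m and z of cup_c in the frame of tray between 0.034 and 0.046 m and angle between cup_c's own z axis and vertical below 0.1 rad and contact force between the fingers and cup below 0.05 N and horizontal distance between w500_c and pan_center below 0.008 m and angle between w500_c's own z axis and vertical below 0.08 rad and z of w500_c in the frame of pan_center between 0.027 and 0.035 m and value of joint pan between 0.0045 and 0.0075 m and linear speed of each of w500, cup below 0.02 m/s and value of joint zero below 0.0015 m); the robot touches nothing.
It fails at once if the sprung pan is slammed or overloaded (pushed more than 15 mm down) (value of joint pan above 0.015 m).
It fails at once if a bystander (other weight, jar, shaker, bottle, can, carton, mill) is moved more than 25 mm or knocked over (distance of any of w200_c, w100_c, jar_c, shaker_c, oil_c, tin_c, carton_c, mill_c from where it was at the start of the episode above 0.025 m or angle between any of w200_c, w100_c, jar_c, shaker_c, oil_c, tin_c, carton_c, mill_c's own z axis and vertical above 0.5 rad).
It also fails if it takes over 70 s, if anything falls off the work surface, if the arm or the gripper's body presses on something with over 40 N, if the wrist force passes 120 N, or if a joint passes its speed limit or range.

## Working session

There is one attempt and no reset: what is moved stays moved. The work goes in short steps, Python scripts to look and compute and a shell command to move; the robot and the scene stay as the last step left them, time stands still between calls to the robot, and variables do not carry over. Pictures are saved under pics/ and viewed, at most 10 in all, crops included, and the job is handed in when it is done.

```bash
mkdir -p pics; cat > h.py <<'E'
import numpy as np, cv2
from plant import monitor, optics, ticket
def snap(n,f):
    d=optics.get_image(n); cv2.imwrite('pics/'+f,d['image'][:,:,::-1]); return d
def ray(d,u,v,z):
    R=np.array(d['R']);t=np.array(d['t']);c=-R.T@t
    r=R.T@np.array([(u-d['cx'])/d['fx'],(v-d['cy'])/d['fy'],1]);return c+r*(z-c[2])/r[2]
def proj(d,X):
    p=np.array(d['R'])@X+d['t'];return d['fx']*p[0]/p[2]+d['cx'],d['fy']*p[1]/p[2]+d['cy']
E
python3 - <<'E'
from h import *
a=snap('top','t0.png');b=snap('side','s0.png')
for d in(a,b):print(d['fx'],d['cx'],d['cy'],-np.array(d['R']).T@d['t'],np.round(d['R'],3).tolist())
s=monitor.state();print(s['ee_pos'],s['ee_rot'],s['gripper_width'],s['time'])
E
```

```text
414.0564222057761 319.30801687348037 189.80089289806068 [ 0.33016024 -0.00705731  1.47860578] [[0.011, -1.0, 0.0], [-0.985, -0.011, -0.172], [0.172, 0.002, -0.985]]
418.7797295705504 319.4013484564171 199.01826137555807 [ 0.46870066 -0.80839562  0.90603938] [[0.987, -0.16, -0.01], [-0.12, -0.695, -0.709], [0.107, 0.701, -0.706]]
[ 0.27065346 -0.59039127  0.24115867] [-3.06748762e+00 -6.69527220e-01  3.69787543e-04] 0.08553074877113027 0.1
```

View pics/t0.png

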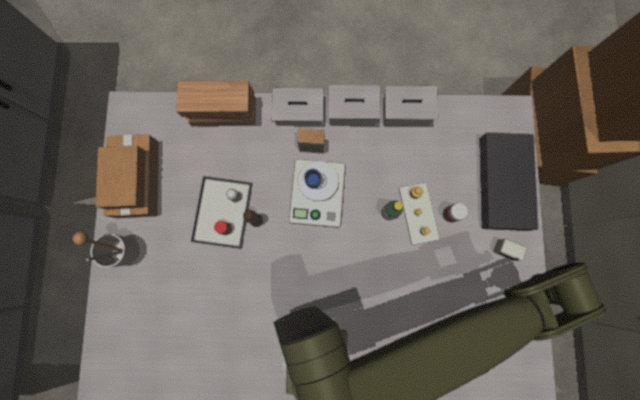

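View pics/s0.png

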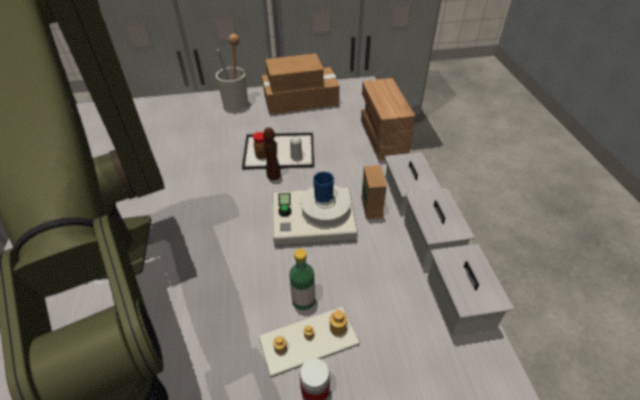

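Top view: tray at left (222,212) with the jar (222,227), shaker (232,195) and mill (253,217). The scale is at (318,193) with the cup at (314,179), and the block is at (420,213) with the largest weight at its far end (417,192). I'll enlarge this to get measurements.

```bash
python3 - <<'E'
from h import *
im=cv2.imread('pics/t0.png');cv2.imwrite('pics/t0c.png',cv2.resize(im[125:255,185:345],None,fx=4.5,fy=4.5,interpolation=cv2.INTER_CUBIC))
cv2.imwrite('pics/t0d.png',cv2.resize(im[170:255,375:475],None,fx=6,fy=6,interpolation=cv2.INTER_CUBIC))
E
```

```text
(no output)
```

View pics/t0c.png

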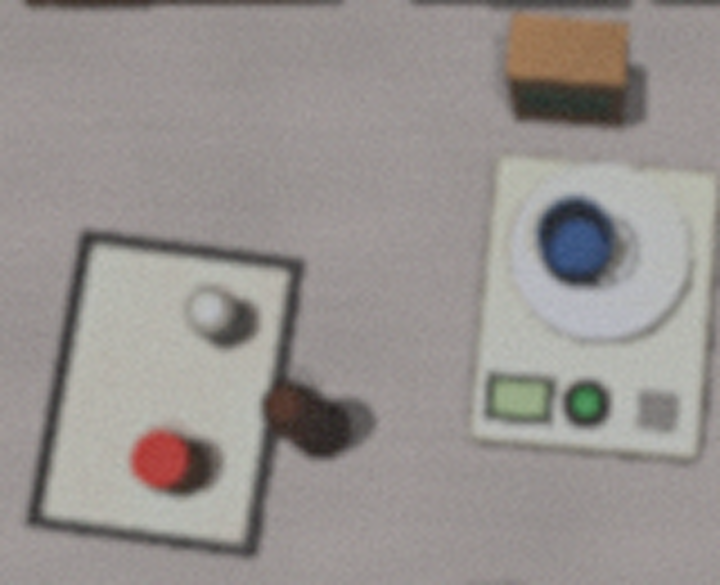

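View pics/t0d.png

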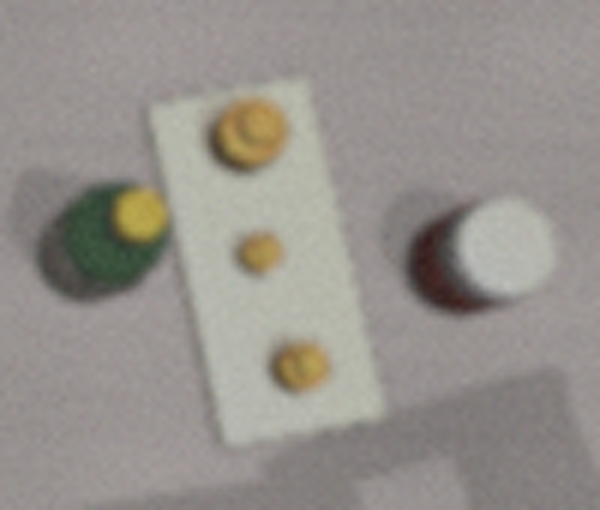

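Crops: pan centre at crop px (601,252), button (586,402), cup (577,240), tray corners (85,235), (300,262), (252,553), (32,522). The largest weight's knob is at (259,126) in the second crop, with the bottle cap at (141,214) and the tin at (507,247).

```bash
python3 - <<'E'
from h import *
d=optics.get_image('top');e=optics.get_image('side')
c=lambda x,y:(185+(x+.5)/4.5-.5,125+(y+.5)/4.5-.5)
k=lambda x,y:(375+(x+.5)/6-.5,170+(y+.5)/6-.5)
P=dict(pan=(c(601,252),.0805),button=(c(586,402),.067),cuprim=(c(576,240),.15),jar=(c(161,460),.09),shaker=(c(211,312),.085),mill=(c(288,405),.185),knob=(k(259,126),.074),w100=(k(262,252),.049),w200=(k(303,364),.058),oil=(k(141,214),.19),tin=(k(507,247),.1),
 t1=(c(85,235),.014),t2=(c(300,262),.014),t3=(c(252,553),.014),t4=(c(32,522),.014),b1=(k(150,103),.012),b2=(k(308,80),.012),b3=(k(384,412),.012),b4=(k(225,446),.012),s1=(c(499,157),.045),s2=(c(716,173),.045),s3=(c(695,459),.045),s4=(c(472,437),.045),ca1=(c(511,14),.13),ca2=(c(629,22),.13),ca3=(c(625,88),.13),ca4=(c(506,78),.13))
Q={n:ray(d,*p,z) for n,(p,z) in P.items()}
for n,q in Q.items():print(n,np.round(q,3),'side',np.round(proj(e,q)))
for n in 'tbs':
    M=[Q[n+i] for i in '1234'];x=(M[0]+M[1]-M[2]-M[3]);print(n,np.mean(M,0).round(4),'yaw',np.degrees(np.arctan2(x[1],x[0])))
# blue mask and gold in both views
for nm,g in(('top',d),('side',e)):
    h=cv2.cvtColor(g['image'],cv2.COLOR_RGB2HSV)
    for col,lo,hi in(('blue',(100,100,25),(125,255,255)),('gold',(12,110,90),(28,255,255)),('green',(50,120,50),(80,255,255))):
        n,l,s,ct=cv2.connectedComponentsWithStats(cv2.inRange(h,lo,hi))
        for i in range(1,n):
            if s[i,4]>25:print(nm,col,s[i],ct[i].round(1))
E
```

```text
pan [ 0.607 -0.     0.081] side [325. 201.]
button [0.493 0.01  0.067] side [284. 207.]
cuprim [0.602 0.018 0.15 ] side [322. 179.]
jar [0.444 0.325 0.09 ] side [259. 136.]
shaker [0.556 0.295 0.085] side [294. 139.]
mill [0.475 0.216 0.185] side [268. 130.]
knob [ 0.577 -0.344  0.074] side [338. 314.]
w100 [ 0.508 -0.349  0.049] side [307. 326.]
w200 [ 0.442 -0.368  0.058] side [279. 337.]
oil [ 0.509 -0.253  0.19 ] side [300. 253.]
tin [ 0.506 -0.474  0.1  ] side [315. 372.]
t1 [0.629 0.414 0.014] side [312. 133.]
t2 [0.609 0.241 0.014] side [313. 164.]
t3 [0.378 0.269 0.014] side [242. 167.]
t4 [0.4   0.442 0.014] side [247. 135.]
b1 [ 0.601 -0.293  0.012] side [343. 307.]
b2 [ 0.616 -0.389  0.012] side [358. 343.]
b3 [ 0.418 -0.427  0.012] side [272. 375.]
b4 [ 0.397 -0.333  0.012] side [259. 335.]
s1 [0.69  0.081 0.045] side [348. 187.]
s2 [ 0.679 -0.09   0.045] side [357. 231.]
s3 [ 0.453 -0.074  0.045] side [273. 237.]
s4 [0.468 0.098 0.045] side [273. 192.]
ca1 [0.779 0.069 0.13 ] side [380. 165.]
ca2 [ 0.774 -0.02   0.13 ] side [387. 186.]
ca3 [ 0.723 -0.017  0.13 ] side [36
[... 744 characters left out ...]
211.9]
top gold [421 228   8   6  39] [424.7 230.6]
top gold [ 74 233  11  11  80] [ 78.7 237.8]
side blue [314 173  19  29 452] [323.3 186.3]
side gold [229  35   9   6  43] [233.1  37.6]
side gold [266  54  66  23 975] [294.7  65. ]
side gold [262  75   8   6  35] [265.3  77.7]
side gold [323  79  15   9 114] [329.8  83.4]
side gold [ 364   79   51   42 1328] [387.6  99.8]
side gold [265  87   9   9  66] [268.6  91.1]
side gold [365 166  21  23 366] [374.3 177.1]
side gold [295 248  11  12 109] [299.9 253.9]
side gold [330 311  17  18 239] [338.  319.7]
side gold [304 326   9  12  79] [308.2 331.4]
side gold [274 337  12  14 135] [279.4 343.4]
side green [281 205   8   7  46] [284.1 208. ]
```

```bash
cat > go.py <<'E'
# python3 go.py x y z(mm, TCP) yaw_of_tool_y(deg) -> total shift in tool axes + turn, pointing straight down
import sys; from h import *
from scipy.spatial.transform import Rotation as Ro
x,y,z,w=map(float,sys.argv[1:5]); s=monitor.state()
A=Ro.from_rotvec(s['ee_rot']); d=A.inv().apply(np.array([x,y,z])-1000*np.array(s['ee_pos']))
best=None
for a in (w,w+180):
    a=np.radians(a); Y=np.array([np.cos(a),np.sin(a),0]);Z=np.array([0,0,-1.]);B=Ro.from_matrix(np.c_[np.cross(Y,Z),Y,Z])
    r=np.degrees((A.inv()*B).as_rotvec())
    if best is None or np.linalg.norm(r)<np.linalg.norm(best):best=r
print('t',round(s['time'],2),'shift',d.round(1),'turn',best.round(1),'q1,q6',np.round(s['joints'],2)[[0,5]],'pos',(1000*np.array(s['ee_pos'])).round(1),'F',np.round(s['force'],1),'w',round(1000*s['gripper_width'],1),'g',round(s['grasp_force'],1))
E
python3 go.py 603 18 250 0
python3 -m jog '[[[40,-25,0,0,0,-5],[90,-60,0,0,0,-10],[140,-95,0,0,0,-15],[185,-130,0,0,0,-20],[210,-145,-5,0,0,-25]]]' 85
python3 go.py 603 18 250 0
```

```text
t 0.2 shift [ 555.7 -414.8   -7.8] turn [ -0.1  -0.  -65.4] q1,q6 [-1.22 -0.08] pos [ 270.7 -590.5  241.5] F [-0.4  0.7 -0.2] w 85.1 g 0.0
time: 0.7
ee_pos: [0.3971, -0.3765, 0.2458]
ee_rot: [-2.848, -1.322, 0.0]
force: [1.4, -0.2, 0.4]
gripper_width: 0.0851
grasp_force: 0.0
t 0.7 shift [434.2 -97.4  -3.9] turn [ -0.1  -0.  -40.2] q1,q6 [-0.86 -0.16] pos [ 397.1 -376.5  245.8] F [ 1.4 -0.2  0.4] w 85.1 g 0.0
```

```bash

python3 -m jog '[[[50,-10,0,0,0,-8],[95,-20,0,0,0,-16],[145,-32,0,0,0,-24],[190,-42,0,0,0,-32],[235,-52,-4,0,0,-40]]]' >/dev/null
python3 go.py 603 18 250 0
```

```text
t 1.2 shift [181.8  93.2  -0. ] turn [-0.1 -0.  -0. ] q1,q6 [-0.41 -0.41] pos [ 509.7 -163.8  250. ] F [ 0.5 -0.3 -0.4] w 84.7 g 0.0
```

```bash

python3 -m jog '[[[40,20,0,0,0,0],[80,40,0,0,0,0],[120,62,0,0,0,0],[160,82,0,0,0,0],[182,93,0,0,0,0]]]' >/dev/null
python3 -m jog '[[[0,0,10,0,0,0],[0,0,30,0,0,0],[0,0,50,0,0,0],[0,0,60,0,0,0],[0,0,60,0,0,0]]]' >/dev/null
python3 go.py 603 18 112 0
python3 - <<'E'
from h import *
a=snap('top','t1.png');b=snap('side','s1.png')
A=cv2.resize(a['image'][120:240,260:380],None,fx=3.3,fy=3.3,interpolation=cv2.INTER_CUBIC);B=cv2.resize(b['image'][120:240,260:380],None,fx=3.3,fy=3.3,interpolation=cv2.INTER_CUBIC)
cv2.imwrite('pics/m1.png',np.hstack([A,B])[:,:,::-1])
E
```

```text
t 2.2 shift [ 3.2  1.2 76. ] turn [-0.3 -0.  -0.4] q1,q6 [-0.06 -0.06] pos [602.2  14.8 188. ] F [ 1.  -0.5 -0.2] w 85.0 g 0.0
```

View pics/m1.png

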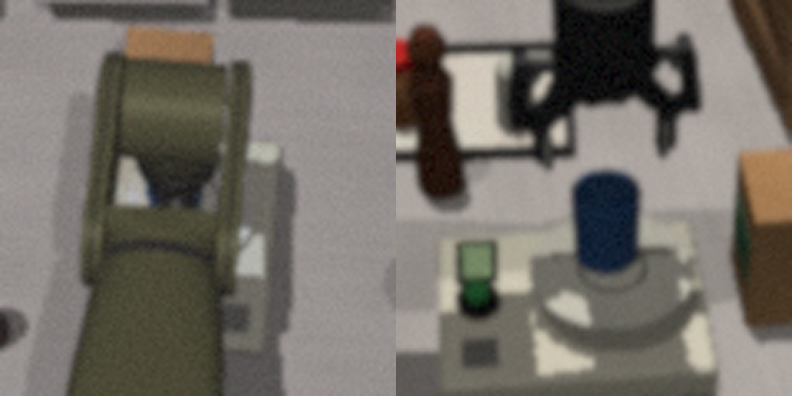

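Right half shows the fingers straddling the cup evenly (tips at 543 and 667, cup at 606). I'll descend and grip lightly.

```bash

python3 -m jog '[[[0,0,20,0,0,0],[0,0,40,0,0,0],[0,0,60,0,0,0],[0,0,76,0,0,0],[0,0,76,0,0,0]]]' | tail -4
python3 -m jog '[[[0,0,0,0,0,0],[0,0,0,0,0,0],[0,0,0,0,0,0],[0,0,0,0,0,0],[0,0,0,0,0,0]]]' 40 25 | tail -4
python3 go.py 603 18 112 0
python3 -m jog '[[[0,0,0,0,0,0],[0,0,0,0,0,0],[0,0,-5,0,0,0],[0,0,-15,0,0,0],[0,0,-30,0,0,0]]]' | tail -4
python3 go.py 603 18 240 0
```

```text
ee_rot: [-2.227, -2.212, 0.004]
force: [-0.4, 0.3, -0.5]
gripper_width: 0.085
grasp_force: 0.0
ee_rot: [2.228, 2.213, 0.002]
force: [1.0, -0.9, 0.5]
gripper_width: 0.0558
grasp_force: 26.3
t 3.3 shift [ 2.6 -1.5  3.6] turn [ 0.1  0.  -0.4] q1,q6 [-0.06 -0.06] pos [604.5  15.4 115.6] F [ 1.  -0.9  0.5] w 55.8 g 26.3
ee_rot: [-2.227, -2.212, 0.004]
force: [-0.1, -0.7, -1.4]
gripper_width: 0.056
grasp_force: 26.7
t 3.8 shift [  2.5   0.1 -96. ] turn [-0.2 -0.  -0.4] q1,q6 [-0.06 -0.06] pos [602.5  15.5 144. ] F [-0.1 -0.7 -1.4] w 56.0 g 26.7
```

```bash

python3 -m jog '[[[0,0,-15,0,0,0],[0,0,-35,0,0,0],[0,0,-60,0,0,0],[0,0,-85,0,0,0],[0,0,-97,0,0,0]]]' | tail -4
python3 -m jog '[[[15,0,0,0,0,0],[45,-3,0,0,0,0],[85,-7,0,0,0,0],[125,-12,0,0,0,0],[165,-20,0,0,0,0]]]' | tail -4
python3 -m jog '[[[40,-8,0,0,0,0],[80,-18,0,0,0,0],[120,-26,0,0,0,0],[155,-34,0,0,0,0],[180,-38,0,0,0,0]]]' | tail -4
python3 go.py 540 377 40 0
```

```text
ee_rot: [2.226, 2.211, 0.006]
force: [-0.3, -0.0, -0.7]
gripper_width: 0.056
grasp_force: 26.8
ee_rot: [-2.228, -2.213, 0.003]
force: [0.5, 0.1, -1.4]
gripper_width: 0.0558
grasp_force: 26.8
ee_rot: [-2.225, -2.215, 0.004]
force: [-0.4, -0.0, -1.4]
gripper_width: 0.0558
grasp_force: 26.8
t 5.3 shift [ 13.4  -5.1 199.6] turn [-0.2  0.  -0.2] q1,q6 [0.51 0.51] pos [545.7 363.7 239.6] F [-0.4 -0.  -1.4] w 55.8 g 26.8
```

```bash

python3 -m jog '[[[12,-5,15,0,0,0],[12,-5,50,0,0,0],[12,-5,90,0,0,0],[12,-5,130,0,0,0],[12,-5,150,0,0,0]]]' | tail -4
python3 -m jog '[[[0,0,10,0,0,0],[0,0,20,0,0,0],[0,0,30,0,0,0],[0,0,34,0,0,0],[0,0,34,0,0,0]]]' | tail -4
python3 go.py 540 377 40 0
python3 - <<'E'
from h import *
b=snap('side','s2.png')
cv2.imwrite('pics/m2.png',cv2.resize(b['image'][70:200,210:370],None,fx=4,fy=4,interpolation=cv2.INTER_CUBIC)[:,:,::-1])
E
```

```text
ee_rot: [-2.227, -2.212, 0.015]
force: [-0.3, -0.9, -1.4]
gripper_width: 0.0562
grasp_force: 27.0
ee_rot: [2.229, 2.214, 0.0]
force: [0.5, -0.0, -1.4]
gripper_width: 0.056
grasp_force: 27.0
t 6.3 shift [ 4.1 -3.2 17.6] turn [ 0.  -0.  -0.4] q1,q6 [0.52 0.53] pos [543.2 372.8  57.6] F [ 0.5 -0.  -1.4] w 56.0 g 27.0
```

View pics/m2.png

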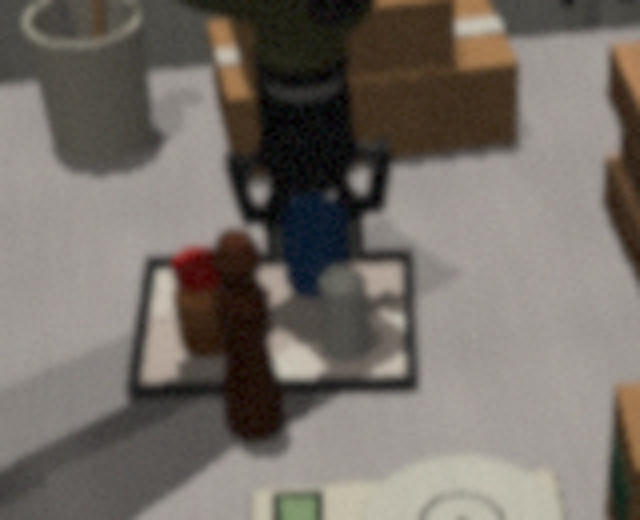

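The cup hovers over the free part of the tray, behind the shaker (crop px 315,245). I'll lower it slowly.

```bash

python3 -m jog '[[[0,-2,4,0,0,0],[0,-2,7,0,0,0],[0,-2,10,0,0,0],[0,-2,12,0,0,0],[0,-2,13,0,0,0]]]' | egrep 'pos|force'
python3 -m jog '[[[0,0,1,0,0,0],[0,0,1,0,0,0],[0,0,2,0,0,0],[0,0,2,0,0,0],[0,0,2,0,0,0]]]' | egrep 'pos|force'
python3 -m jog '[[[0,0,1,0,0,0],[0,0,1,0,0,0],[0,0,2,0,0,0],[0,0,2,0,0,0],[0,0,2,0,0,0]]]' | egrep 'pos|force'
```

```text
ee_pos: [0.541, 0.3728, 0.0443]
force: [-0.5, -0.3, -1.3]
grasp_force: 27.0
ee_pos: [0.5411, 0.3729, 0.0426]
force: [-0.8, 0.6, -1.1]
grasp_force: 27.0
ee_pos: [0.5411, 0.3728, 0.0406]
force: [0.1, 0.3, -2.0]
grasp_force: 27.0
```

```bash

python3 -m jog '[[[0,0,1,0,0,0],[0,0,1,0,0,0],[0,0,2,0,0,0],[0,0,2,0,0,0],[0,0,2,0,0,0]]]' | egrep 'pos|force'
python3 -m jog '[[[0,0,0,0,0,0],[0,0,0,0,0,0],[0,0,1,0,0,0],[0,0,1,0,0,0],[0,0,1,0,0,0]]]' | egrep 'pos|force'
```

```text
ee_pos: [0.5413, 0.3731, 0.0401]
force: [-3.6, -2.1, 6.5]
grasp_force: 27.3
ee_pos: [0.5414, 0.3731, 0.0401]
force: [-6.0, -3.0, 11.0]
grasp_force: 27.5
```

Contact with the tray floor. I'll relax, release and retreat upwards.

```bash

python3 -m jog '[[[0,0,-2,0,0,0],[0,0,-2,0,0,0],[0,0,-2,0,0,0]]]' | egrep 'pos|force'
python3 -m jog '[[[0,0,0,0,0,0],[0,0,0,0,0,0],[0,0,0,0,0,0],[0,0,0,0,0,0],[0,0,0,0,0,0]]]' 80 | egrep 'pos|force|width'
python3 -m jog '[[[0,0,-10,0,0,0],[0,0,-40,0,0,0],[0,0,-80,0,0,0],[0,0,-120,0,0,0],[0,0,-160,0,0,0]]]' | egrep 'pos|force|width'
python3 go.py 493 10 240 0
```

```text
ee_pos: [0.5414, 0.3731, 0.0401]
force: [-0.9, -0.8, 3.5]
grasp_force: 27.1
ee_pos: [0.541, 0.3728, 0.0394]
force: [0.4, 0.2, 0.2]
gripper_width: 0.0799
grasp_force: 0.0
ee_pos: [0.541, 0.3728, 0.2021]
force: [-0.1, -0.2, 0.8]
gripper_width: 0.0802
grasp_force: 0.0
t 10.15 shift [-363.1  -45.6  -38.1] turn [ 0.  -0.  -0.4] q1,q6 [0.52 0.53] pos [541.  372.8 202.1] F [-0.1 -0.2  0.8] w 80.2 g 0.0
```

```bash

python3 -m jog '[[[-5,0,-30,0,0,0],[-45,-5,-40,0,0,0],[-90,-10,-40,0,0,0],[-135,-16,-40,0,0,0],[-180,-22,-40,0,0,0]]]' 0 30| egrep 'pos|force|width'
python3 -m jog '[[[-45,-6,0,0,0,0],[-90,-12,0,0,0,0],[-135,-17,0,0,0,0],[-165,-22,0,0,0,0],[-183,-24,0,0,0,0]]]' | egrep 'pos|force|width'
python3 -m jog '[[[0,0,30,0,0,0],[0,0,70,0,0,0],[0,0,110,0,0,0],[0,0,135,0,0,0],[0,0,140,0,0,0]]]' | egrep 'pos|force|width'
python3 go.py 493 10 78 0
python3 - <<'E'
from h import *
a=snap('top','t3.png');b=snap('side','s3.png')
A=cv2.resize(a['image'][150:270,190:350],None,fx=2.5,fy=2.5,interpolation=cv2.INTER_CUBIC);B=cv2.resize(b['image'][120:240,240:400],None,fx=2.5,fy=2.5,interpolation=cv2.INTER_CUBIC)
cv2.imwrite('pics/m3.png',np.hstack([A,B])[:,:,::-1])
E
```

```text
ee_pos: [0.5175, 0.1916, 0.2408]
force: [1.2, -0.3, 0.0]
gripper_width: 0.0063
grasp_force: 0.0
ee_pos: [0.4922, 0.008, 0.2407]
force: [1.0, 0.2, -0.9]
gripper_width: 0.0
grasp_force: 0.0
ee_pos: [0.4902, 0.0103, 0.0965]
force: [0.1, -0.1, 0.2]
gripper_width: -0.0001
grasp_force: 0.0
t 11.65 shift [-0.3  3.  18.5] turn [-0.4 -0.  -0.4] q1,q6 [-0.09 -0.08] pos [490.2  10.3  96.5] F [ 0.1 -0.1  0.2] w -0.1 g 0.0
```

View pics/m3.png

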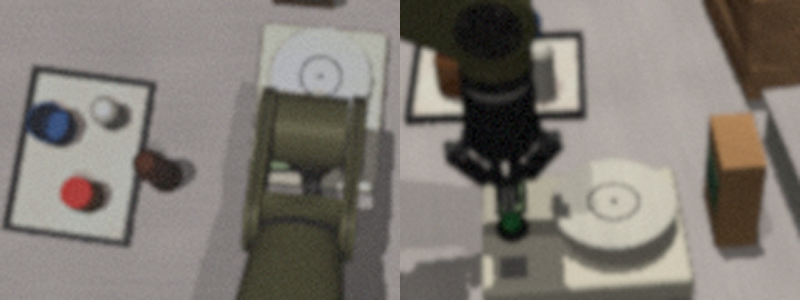

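Cup upright on the tray (left panel 51,122), fingertips just over the green button (right panel 511,225), and the pan is empty with its dot at (320,76) left and (614,202) right. Pressing now.

```bash

python3 -m jog '[[[0,3,5,0,0,0],[0,3,10,0,0,0],[0,3,14,0,0,0],[0,3,16,0,0,0],[0,3,18,0,0,0]]]' | egrep 'pos|force'
python3 -m jog '[[[0,0,1,0,0,0],[0,0,2,0,0,0],[0,0,3,0,0,0],[0,0,4,0,0,0],[0,0,5,0,0,0]]]' | egrep 'pos|force'
python3 -m jog '[[[0,0,0.5,0,0,0],[0,0,1,0,0,0],[0,0,1,0,0,0]]]' | egrep 'pos|force'
```

```text
ee_pos: [0.4958, 0.0102, 0.0817]
force: [-1.0, -0.2, 0.6]
grasp_force: 0.0
ee_pos: [0.4958, 0.0101, 0.0768]
force: [-0.1, 0.2, 1.5]
grasp_force: 1.0
ee_pos: [0.4958, 0.0101, 0.0758]
force: [-1.7, 0.3, 2.3]
grasp_force: 1.3
```

```bash

python3 -m jog '[[[0,0,1,0,0,0],[0,0,2,0,0,0],[0,0,3,0,0,0],[0,0,4,0,0,0],[0,0,4,0,0,0]]]' | egrep 'pos|force'
python3 -m jog '[[[0,0,1,0,0,0],[0,0,2,0,0,0],[0,0,3,0,0,0],[0,0,3,0,0,0],[0,0,3,0,0,0]]]' | egrep 'pos|force'
```

```text
ee_pos: [0.4959, 0.0101, 0.072]
force: [-2.9, -0.6, 5.8]
grasp_force: 3.1
ee_pos: [0.4961, 0.0101, 0.0717]
force: [-10.7, -0.2, 22.6]
grasp_force: 11.4
```

Button bottomed (22 N). Releasing and measuring the pan dot and the weight again.

```bash

python3 -m jog '[[[0,0,-10,0,0,0],[0,0,-40,0,0,0],[0,0,-80,0,0,0],[0,0,-125,0,0,0],[0,0,-170,0,0,0]]]' | egrep 'pos|force'
python3 -m jog '[[[-30,0,0,0,0,8],[-75,0,0,0,0,16],[-120,0,0,0,0,24],[-165,0,0,0,0,32],[-205,0,0,0,0,40]]]' 85| egrep 'pos|force'
python3 go.py 577 -344 240 100.9
python3 - <<'E'
from h import *
a=optics.get_image('top');b=optics.get_image('side')
def tri(p,q):
    A=[]
    for d,(u,v) in((a,p),(b,q)):
        K=np.array([[d['fx'],0,d['cx']],[0,d['fy'],d['cy']],[0,0,1]]);A.append(K@np.c_[d['R'],d['t']])
    X=cv2.triangulatePoints(A[0],A[1],np.float64(p).reshape(2,1),np.float64(q).reshape(2,1));return (X[:3]/X[3]).T.round(4)
pt=(190+320.5/2.5-.5,150+76.5/2.5-.5);ps=(240+214.5/2.5-.5,120+202.5/2.5-.5)
print('dot',tri(pt,ps),ray(a,*pt,.082).round(4),ray(b,*ps,.082).round(4))
kt=(375+259.5/6-.5,170+126.5/6-.5)
print('knob',tri(kt,(338.5,314.5)))
for z in (.15,.2,.25,.3,.35):print(z,np.round(proj(b,np.array([.541,.373,z]))))
# button state: refined colours
for nm,g in(('top',a),('side',b)):
    cv2.imwrite('pics/w_%s.png'%nm,g['image'][:,:,::-1])
A=cv2.resize(a['image'][170:250,370:470],None,fx=3.9,fy=3.9,interpolation=cv2.INTER_CUBIC);B=cv2.resize(b['image'][280:380,240:365],None,fx=3.12,fy=3.12,interpolation=cv2.INTER_CUBIC)
cv2.imwrite('pics/m4.png',np.hstack([A,B])[:,:,::-1])
E
```

```text
ee_pos: [0.4952, 0.0102, 0.2392]
force: [0.6, 0.1, -0.4]
grasp_force: 0.0
ee_pos: [0.494, -0.1968, 0.2379]
force: [0.2, 0.2, -1.2]
grasp_force: 0.0
t 15.05 shift [-57.4 158.9  -2.1] turn [ 0.  -0.  38.4] q1,q6 [-0.48  0.23] pos [ 494.  -196.8  237.9] F [ 0.2  0.2 -1.2] w 71.9 g 0.0
dot [[0.6085 0.0012 0.0821]] [0.6085 0.0012 0.082 ] [0.6084 0.0013 0.082 ]
knob [[ 0.5781 -0.3442  0.0716]]
0.15 [286. 109.]
0.2 [285.  95.]
0.25 [284.  81.]
0.3 [282.  66.]
0.35 [281.  50.]
```

View pics/m4.png

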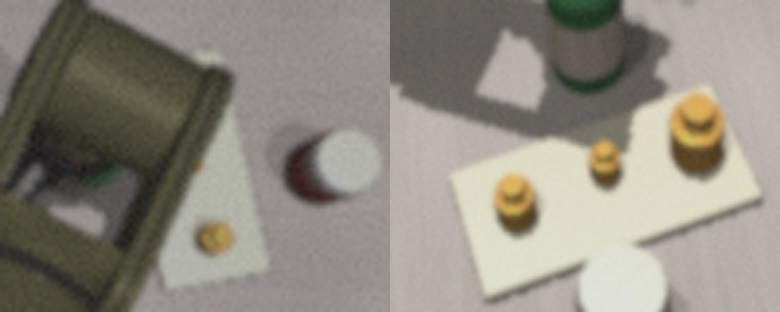

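Right panel: the three weights, with the largest knob at (698,112), standing clear. Next I'll estimate the wrist's clearance over the bottle from the earlier side picture.

```bash
python3 - <<'E'
from h import *
b=optics.get_image('side')
for y in(-.03,-.06,-.09):
  for z in (.25,.3,.35,.4):print(y,z,np.round(proj(b,np.array([.49,y,z]))))
E
```

```text
-0.03 0.25 [279. 166.]
-0.03 0.3 [277. 150.]
-0.03 0.35 [276. 132.]
-0.03 0.4 [274. 113.]
-0.06 0.25 [280. 174.]
-0.06 0.3 [279. 158.]
-0.06 0.35 [277. 140.]
-0.06 0.4 [275. 121.]
-0.09 0.25 [282. 183.]
-0.09 0.3 [280. 166.]
-0.09 0.35 [278. 149.]
-0.09 0.4 [276. 129.]
```

Wrist underside stays about 70 mm above the bottle at grasp height. Moving over the weight.

```bash

python3 -m jog '[[[-12,34,0,0,0,8],[-24,68,0,0,0,16],[-36,102,0,0,0,24],[-48,136,0,0,0,32],[-58,159,0,0,0,38.4]]]' 85| egrep 'pos|force'
python3 -m jog '[[[0,0,30,0,0,0],[0,0,70,0,0,0],[0,0,105,0,0,0],[0,0,120,0,0,0],[0,0,120,0,0,0]]]' | egrep 'pos|force'
python3 go.py 578 -344 36 100.9
python3 - <<'E'
from h import *
a=optics.get_image('top');b=optics.get_image('side')
A=cv2.resize(a['image'][150:250,370:470],None,fx=3.9,fy=3.9,interpolation=cv2.INTER_CUBIC);B=cv2.resize(b['image'][255:355,265:390],None,fx=3.9,fy=3.9,interpolation=cv2.INTER_CUBIC)
cv2.imwrite('pics/m5.png',np.hstack([A[:390],B[:390,:400]])[:,:,::-1])
E
```

```text
ee_pos: [0.5792, -0.3421, 0.2377]
force: [-0.5, -1.3, 0.0]
grasp_force: 0.0
ee_pos: [0.5766, -0.3398, 0.115]
force: [-1.0, 0.0, 0.1]
grasp_force: 0.0
t 16.2 shift [ 0.8  4.8 79. ] turn [-0.3  0.2  0.4] q1,q6 [-0.61  0.76] pos [ 576.6 -339.8  115. ] F [-1.   0.   0.1] w 84.9 g 0.0
```

View pics/m5.png

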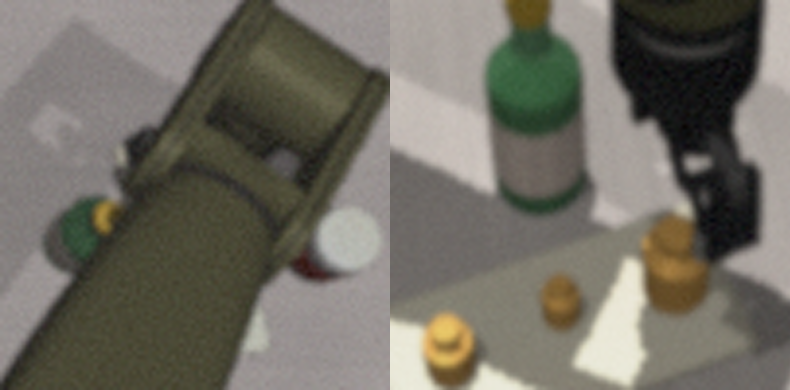

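```bash
python3 - <<'E'
from h import *
from scipy.spatial.transform import Rotation as Ro
b=optics.get_image('side');s=monitor.state();R=Ro.from_rotvec(s['ee_rot']).as_matrix();p=np.array(s['ee_pos'])
print(R.round(3).tolist(),p)
for y in (.0425,.057,-.0425):
  for z in (-.002,.011):
    u,v=proj(b,p+R@[0,y,z]);print(y,z,'crop',round((u-265)*3.9+390),round((v-255)*3.9))
E
```

```text
[[0.981, 0.195, 0.003], [0.195, -0.981, -0.002], [0.003, 0.003, -1.0]] [ 0.57937892 -0.34240926  0.12116199]
0.0425 -0.002 crop 710 246
0.0425 0.011 crop 710 259
0.057 -0.002 crop 721 270
0.057 0.011 crop 720 282
-0.0425 -0.002 crop 651 119
-0.0425 0.011 crop 651 131
```

Picture matches prediction: the near fingertip at (715,255) sits outside the weight at (675,265). I'll descend and grip.

```bash

python3 -m jog '[[[0,1,20,0,0,0],[0,1,45,0,0,0],[0,1,65,0,0,0],[0,1,78,0,0,0],[0,1,82,0,0,0]]]' | egrep 'pos|force'
python3 -m jog '[[[0,0,0,0,0,0],[0,0,0,0,0,0],[0,0,0,0,0,0],[0,0,0,0,0,0],[0,0,0,0,0,0]]]' 20 40| egrep 'pos|force|width'
python3 -m jog '[[[0,0,0,0,0,0],[0,0,0,0,0,0],[0,0,0,0,0,0]]]' | egrep 'pos|force|width'
python3 go.py 608.5 1.2 240 100.9
```

```text
ee_pos: [0.5784, -0.3431, 0.0368]
force: [-0.3, -0.1, 0.2]
grasp_force: 0.0
ee_pos: [0.5791, -0.3436, 0.0384]
force: [-0.0, 0.3, 6.2]
gripper_width: 0.0387
grasp_force: 41.7
ee_pos: [0.5791, -0.3436, 0.0384]
force: [-0.6, 0.6, 5.7]
gripper_width: 0.0386
grasp_force: 41.8
t 17.65 shift [  96.3 -332.1 -202. ] turn [ 0.1 -0.1  0.3] q1,q6 [-0.62  0.76] pos [ 579.1 -343.6   38.4] F [-0.6  0.6  5.7] w 38.6 g 41.8
```

```bash

python3 -m jog '[[[0,0,-5,0,0,0],[0,0,-15,0,0,0],[0,0,-40,0,0,0],[0,0,-75,0,0,0],[0,0,-110,0,0,0]]]' | egrep 'pos|force|width'
python3 -m jog '[[[0,0,-30,0,0,0],[0,0,-60,0,0,0],[0,0,-85,0,0,0],[0,0,-92,0,0,0],[0,0,-92,0,0,0]]]' | egrep 'pos|force|width'
python3 go.py 608.5 1.2 240 100.9
```

```text
ee_pos: [0.5769, -0.3422, 0.1459]
force: [0.6, -1.1, -5.0]
gripper_width: 0.039
grasp_force: 41.3
ee_pos: [0.5783, -0.3431, 0.2394]
force: [0.1, 0.8, -4.8]
gripper_width: 0.0384
grasp_force: 41.5
t 18.65 shift [  96.7 -331.8   -0.9] turn [ 0.1 -0.1  0.3] q1,q6 [-0.62  0.76] pos [ 578.3 -343.1  239.4] F [ 0.1  0.8 -4.8] w 38.4 g 41.5
```

```bash

python3 -m jog '[[[4,-14,0,0,0,0],[13,-45,0,0,0,0],[25,-85,0,0,0,0],[37,-127,0,0,0,0],[49,-168,0,0,0,0]]]' | egrep 'pos|width'
python3 -m jog '[[[12,-42,0,0,0,0],[23,-80,0,0,0,0],[33,-115,0,0,0,0],[42,-145,0,0,0,0],[48,-164,0,0,0,0]]]' | egrep 'pos|width'
python3 -m jog '[[[0,0,20,0,0,0],[0,0,45,0,0,0],[0,0,70,0,0,0],[0,0,90,0,0,0],[0,0,100,0,0,0]]]' | egrep 'pos|width'
python3 -m jog '[[[0,0,0,0,0,0],[0,0,0,0,0,0],[0,0,0,0,0,0]]]' | egrep 'pos|force'
python3 go.py 608.5 1.2 108 100.9
python3 - <<'E'
from h import *
b=optics.get_image('side')
cv2.imwrite('pics/m6.png',cv2.resize(b['image'][140:240,260:390],None,fx=5,fy=5,interpolation=cv2.INTER_CUBIC)[:,:,::-1])
E
```

```text
ee_pos: [0.592, -0.1659, 0.2354]
gripper_width: 0.0385
ee_pos: [0.6069, 0.0049, 0.2355]
gripper_width: 0.0387
ee_pos: [0.6053, 0.0025, 0.1332]
gripper_width: 0.0389
ee_pos: [0.6096, 0.0015, 0.1401]
force: [-0.1, -0.1, -4.5]
grasp_force: 41.6
t 20.45 shift [-1.2  0.1 32.1] turn [ 0.  -0.1  0.3] q1,q6 [-0.09  1.29] pos [609.6   1.5 140.1] F [-0.1 -0.1 -4.5] w 38.5 g 41.6
```

View pics/m6.png

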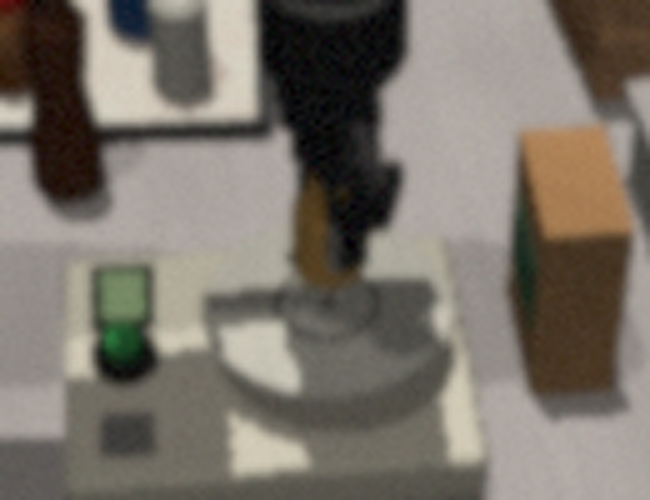

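Weight hangs upright over the ring (centre about 328 px, ring centre about 327). Lowering slowly until the pan bears it.

```bash

python3 -m jog '[[[-1,0,6,0,0,0],[-1,0,13,0,0,0],[-1,0,20,0,0,0],[-1,0,25,0,0,0],[-1,0,28,0,0,0]]]' | egrep 'pos|force'
python3 -m jog '[[[0,0,1,0,0,0],[0,0,2,0,0,0],[0,0,3,0,0,0],[0,0,4,0,0,0],[0,0,5,0,0,0]]]' | egrep 'pos|force'
python3 -m jog '[[[0,0,1,0,0,0],[0,0,2,0,0,0],[0,0,3,0,0,0],[0,0,3,0,0,0],[0,0,3,0,0,0]]]' | egrep 'pos|force'
```

```text
ee_pos: [0.6071, 0.0014, 0.1094]
force: [-0.1, -0.2, -5.2]
grasp_force: 41.6
ee_pos: [0.6079, 0.0013, 0.1061]
force: [-0.3, 0.0, -3.1]
grasp_force: 41.7
ee_pos: [0.6079, 0.0013, 0.103]
force: [-0.2, -0.8, -0.7]
grasp_force: 42.1
```

```bash

python3 -m jog '[[[0,0,0.5,0,0,0],[0,0,1,0,0,0],[0,0,1,0,0,0],[0,0,1,0,0,0]]]' | egrep 'pos|force'
python3 -m jog '[[[0,0,0,0,0,0],[0,0,0,0,0,0],[0,0,0,0,0,0],[0,0,0,0,0,0],[0,0,0,0,0,0]]]' 48 | egrep 'pos|force|width'
python3 -m jog '[[[0,0,0,0,0,0],[0,0,0,0,0,0],[0,0,0,0,0,0],[0,0,0,0,0,0],[0,0,0,0,0,0]]]' 75 | egrep 'pos|force|width'
python3 -m jog '[[[0,0,-10,0,0,0],[0,0,-30,0,0,0],[0,0,-60,0,0,0],[0,0,-100,0,0,0],[0,0,-150,0,0,0]]]' | egrep 'pos|force|width'
python3 go.py 400 -250 300 100.9
```

```text
ee_pos: [0.6079, 0.0013, 0.1019]
force: [-0.1, 0.3, 1.2]
grasp_force: 42.2
ee_pos: [0.6078, 0.0013, 0.1017]
force: [-0.6, -0.0, -0.2]
gripper_width: 0.0481
grasp_force: 0.0
ee_pos: [0.6077, 0.0013, 0.1016]
force: [-0.4, 0.5, -0.1]
gripper_width: 0.075
grasp_force: 0.0
ee_pos: [0.6065, 0.0014, 0.2517]
force: [0.9, 0.3, 0.1]
gripper_width: 0.075
grasp_force: 0.0
t 23.9 shift [-251.6  206.4  -47.7] turn [-0.1  0.2  0.3] q1,q6 [-0.09  1.29] pos [606.5   1.4 251.7] F [0.9 0.3 0.1] w 75.0 g 0.0
```

```bash

python3 -m jog '[[[-20,15,-30,0,0,0],[-55,45,-48,0,0,0],[-90,74,-48,0,0,0],[-125,103,-48,0,0,0],[-160,132,-48,0,0,0]]]' | egrep 'pos'
python3 -m jog '[[[-30,25,0,0,0,0],[-60,50,0,0,0,0],[-90,74,0,0,0,0],[-90,74,0,0,0,0],[-90,74,0,0,0,0]]]' | egrep 'pos'
python3 - <<'E'
from h import *
for nm in('top','side'):
    g=optics.get_image(nm);h=cv2.cvtColor(g['image'],cv2.COLOR_RGB2HSV)
    for col,lo,hi,X in(('blue',(100,100,25),(125,255,255),[[.541,.373,.04]]),('gold',(12,110,60),(28,255,255),[[.6085,.0012,.076+.062],[.6085,.0012,.076],[.6085,.0012,.105]])):
        print(nm,col,'expect',[np.round(proj(g,np.array(x))) for x in X])
        n,l,s,ct=cv2.connectedComponentsWithStats(cv2.inRange(h,lo,hi))
        for i in range(1,n):
            if s[i,4]>25 and 180<ct[i][0]<345 and 90<ct[i][1]<230:print(s[i],ct[i].round(1))
E
```

```text
ee_pos: [0.4753, -0.1603, 0.3009]
ee_pos: [0.4022, -0.2499, 0.3005]
top blue expect [array([212., 200.])]
[207 194  11  13  88] [212.1 199.6]
top gold expect [array([318., 177.]), array([318., 180.]), array([318., 179.])]
[ 178   81   71   32 1544] [212.3  95.8]
[299 129  25  16 274] [310.4 136.1]
[314 174  10  11  93] [318.3 179. ]
side blue expect [array([288., 136.])]
[281 125  14  22 202] [286.8 133.1]
side gold expect [array([325., 186.]), array([325., 202.]), array([325., 195.])]
[255 143   9  14  75] [258.9 147.8]
[319 184  13  23 226] [324.8 195.3]
```

Both cameras put the weight within 1 px of the pan centre and the cup where I set it down, so I'm handing in.

```bash
python3 -c "
from plant import ticket
print(ticket.hand_in())"
```

```text
the job is handed in; nothing more can be done
None
```

The job is handed in after about 25 s of robot time: the cup is upright on the tray, the zero button was pressed with the pan empty, and the 500 g weight is released at the pan's centre; the final camera check found it within about 3 mm, but hand-in returned no verdict.

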